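# Put the hand sanding tools back in their cradles

## Robot

A 6-joint arm with a two-finger parallel gripper is mounted at the origin on the work surface. World frame = base frame: x ahead of the robot, y to its left, z up, the work surface at z = 0. Lengths are in m, angles in rad, forces in N, time in s.
With the tool pointing down it reaches from about 0.425 to 0.95 m from the base axis. Payload 3.5 kg.
Tool frame: the origin (TCP) lies midway between the tips of the shut fingers; the grasp point (between the pads) lies 19 mm behind it; z points along the fingers, y is the line along which they close (so a half turn about z gives the same grasp; the last joint's range is limited). The gripper opens to 85 mm and grips with 20 to 120 N. Pads are 22 mm wide; open, the fingers measure 114 mm over their backs; the gripper's body (76 mm by 85 mm) begins 54 mm behind the grasp point. The pads swing forward as they close: fully open they stand 13 mm farther back than shut.
Start: joints at [-1.288, 0.286, 1.577, -0, 1.279, -0.15], TCP at [0.283, -0.613, 0.231] pointing down, gripper open.
Joint ranges: [-2.77, 2.77], [-0.9, 2.22], [0.21, 2.48], [-1.53, 4.67], [0.24, 2.81], [-2.84, 2.84]. Speed limits (rad/s): [2.79, 2.79, 3.14, 3.14, 3.14, 3.14].

## Interface

Orientations are given as a unit quaternion [w, x, y, z].
In Python, from workcell import r gives the robot as it stands.
- The arm moves only by the tool send_rows, never from a script. Its argument "steps" is a list of rows, each a list of 4 numbers: the shift along the tool's x, y, z in mm, then the turn about the tool's z in degrees. In form: [[dx, dy, dz, yaw], ...]. A call has 1 to 8 rows; each row is the pose to reach, as a shift and turn from the pose commanded when the call began, along the tool's axes at that moment; what a row does not reach only later rows make up. A row lasts 1/8 s, in which the tool goes at most 62.5 mm and 10.7 degrees, less where a joint would pass 70% of its speed; a pose out of reach is approached as far as the arm can. A call with a gripper value outside its range is refused whole. "jaw" is the opening, from -1 (shut) to 1 (fully open), set as the call begins (left out, the last holds). The fingers move at their own pace and stop on an object; "force" is the grip in N (left out, the last holds). Time passes only in rows, so rows that repeat a pose let the fingers close. It gives the time, the measured TCP pose, the force, the opening and the grip force at its end, in the units of the state.
- r.sense(): the state, without advancing time (a new reading comes with each control period).
- r.grab_frame(name): name is "scene" or "top" or "wrist"; returns a dict with "frame" (420x560x3 uint8, red, green, blue), "z_map" (420x560 float32, m along the optical axis (not along the pixel's ray), 0 where there is no reading), "mtx" (3x3 intrinsics, pixels), "R" (3x3) and "t" (3): a world point X has camera coordinates R X + t. Camera axes: x right, y down, z forward; pixel columns grow to the right and rows downward; lengths in m; the calibration is good to about 2 mm. A picture is of the moment at which its call begins.
- r.finish_job(): hands the job in; it is judged then, once.
The state is a dict: "time_s": time; "joint_pos": joint angles; "qd": joint speeds; "tau": joint torques, N m; "tool_pos": TCP position; "orientation": TCP orientation; "contact_force": force on the tool from outside, world axes, zero at the start; "moment": the same for the moment, N m; "gripper_width": opening from 0.0 (shut) to 1.0 (fully open); "gripper_force": force on a finger pad.
Only numpy, scipy, OpenCV 4.12 (cv2) and the standard library are available. Lean on these libraries where they do the work, as an engineer would, in place of code of your own. Each camera call takes 0.05 s, during which the arm holds its last target. There are 200 camera calls.

## Task

Clear the sanding table: put each of the four hand sanding tools (large round, small round, plain block, pointed) into the cradle of its own shape, size and colour, grit face down, sitting flat on the cradle's floor inside the rim, and let go of it. Lower the tools in rather than dropping or throwing them, and leave the cordless sander and the oak board where they are.

Things in the scene. Friction and masses are not known exactly. Their poses are not given: they have to be found in the camera images.
- large_pad: Large round hand sanding pad, loose, 0.15 to 0.31 kg: BLUE disc 90 mm across and 14 mm thick, grit face down, with an upright pale wooden cylindrical knob 34 mm across in the middle, from 14 to 58 mm height. Origin: centre of the underside, z up; round, so its yaw does not matter. Grip the knob from above, any direction.
- small_pad: Small round hand sanding pad, loose, 0.08 to 0.17 kg: YELLOW disc 56 mm across and 14 mm thick, with an upright pale wooden cylindrical knob 28 mm across in the middle, from 14 to 58 mm height. Origin: centre of the underside, z up; round, yaw does not matter. Grip the knob from above.
- block: Plain RED sanding block, loose, 0.11 to 0.23 kg: 100 mm long (its x) x 54 mm wide (its y) x 40 mm high, no handle. Origin: centre of the underside, z up; a half turn about z looks the same. Grip across the 54 mm width from above, fingertips above the rim's height.
- pointed_pad: Pointed hand sanding pad, loose, 0.12 to 0.26 kg. GREEN house-shaped sole 14 mm thick: rectangle 56 mm wide (y) from x = -42 to +18 mm, then a right-angled point ending at x = +46 mm (+x is where it points). On it a black bar handle, 60 (x) x 24 mm (y), from 14 to 58 mm height. Origin: on the underside, below the handle's middle, z up. Grip across the 24 mm.
- large_cradle: Round cradle for the large round pad, BLUE floor, inside 106 mm across, outside 118 mm. Fixed. Wooden rim 6 mm thick, top 12 mm above the table; floor 4 mm above the table; 8 mm play all round. Origin: its centre, at the table's height, z up.
- small_cradle: Round cradle for the small round pad, YELLOW floor, inside 72 mm across, outside 84 mm. Fixed. Wooden rim 6 mm thick, top 12 mm above the table; floor 4 mm above the table; 8 mm play all round. Origin: its centre, at the table's height, z up.
- block_cradle: Rectangular cradle for the block, RED floor, inside 116 (its x) x 70 mm (its y), outside 128 x 82 mm. Fixed. Wooden rim 6 mm thick, top 12 mm above the table; floor 4 mm above the table; 8 mm play all round. Origin: its centre, at the table's height, z up. The block may lie either way round along x.
- pointed_cradle: House-shaped cradle for the pointed pad, GREEN floor; inside 72 mm wide (y) from x = -50 to +21 mm, then a right-angled point ending at x = +57 mm. Fixed. Wooden rim 6 mm thick, top 12 mm above the table; floor 4 mm above the table; 8 mm play all round. Origin: at table height, at the pad's origin when seated, axes matching; z up. The pad fits only point to point (+x to +x).
- orbital_sander: Bystander: teal and black cordless random-orbit sander standing on its 125 mm round pad at the robot's left, 148 mm high, battery at its -x side, 1.3 kg, loose. Origin: centre of the underside, z up. Leave it alone.
- oak_board: Bystander: freshly sanded brown board lying flat at the robot's right, 150 (its x) x 160 (y) x 18 mm, loose. Origin: centre of the underside, z up. Leave it alone.

How it is judged:
At the end, for the whole second after the job is handed in: Each of the four tools is in its own cradle: centre within 10 mm of the cradle's centre, underside on the 4 mm floor (1 to 7 mm above the table), upright within 0.06 rad; block and pointed pad lined up with the cradle within 0.4 rad; all released and at rest (horizontal distance between large_pad and large_cradle below 0.01 m and z of large_pad in the frame of large_cradle between 0.001 and 0.007 m and angle between each of large_pad, small_pad, block, pointed_pad's own z axis and vertical below 0.06 rad and linear speed of each of large_pad, small_pad, block, pointed_pad below 0.02 m/s and angular speed of each of large_pad, small_pad, block, pointed_pad below 0.15 rad/s and contact force between each of large_pad, small_pad, block, pointed_pad and the fingers below 0.1 N and horizontal distance between small_pad and small_cradle below 0.01 m and z of small_pad in the frame of small_cradle between 0.001 and 0.007 m and horizontal distance between block and block_cradle below 0.01 m and z of block in the frame of block_cradle between 0.001 and 0.007 m and horizontal distance between pointed_pad and pointed_cradle below 0.01 m and z of pointed_pad in the frame of pointed_cradle between 0.001 and 0.007 m and angle between the x axis of block and the x axis of block_cradle, either way round below 0.4 rad and angle between the x axis of pointed_pad and the x axis of pointed_cradle, either way round below 0.4 rad); the robot touches nothing.
It fails at once if the cordless sander or the oak board is pushed more than 25 mm (distance of any of orbital_sander, oak_board from where it was at the start of the episode above 0.025 m).
It fails at once if a sanding tool is dropped or thrown (faster than 0.8 m/s while not in the fingers) ((linear speed of large_pad above 0.8 m/s and contact force between large_pad and the fingers below 0.1 N) or (linear speed of small_pad above 0.8 m/s and contact force between small_pad and the fingers below 0.1 N) or (linear speed of block above 0.8 m/s and contact force between block and the fingers below 0.1 N) or (linear speed of pointed_pad above 0.8 m/s and contact force between pointed_pad and the fingers below 0.1 N)).
It also fails if it takes over 104 s, if anything falls off the work surface, if the arm or the gripper's body presses on something with over 40 N, if the wrist force passes 120 N, or if a joint passes its speed limit or range.

## Working session

There is one attempt and no reset: what is moved stays moved. The work goes in short steps, Python scripts to look and compute and a tool call to move; the robot and the scene stay as the last step left them, time stands still between calls to the robot, and variables do not carry over. Pictures are saved under pics/ and viewed, at most 14 in all, crops included, and the job is handed in when it is done.

Besides the shell and the picture viewer there is one more tool, called after "Request:" as a command line: name --pt "numbers of a row" for each row, then --argument value for the rest. send_rows: Moves the arm, as the interface text tells. Its arguments: {"type":"object","properties":{"steps":{"type":"array","items":{"type":"array","items":{"type":"number"}}},"jaw":{"type":"number"},"force":{"type":"number"}},"required":["steps"]}

```bash
mkdir -p pics
python3 - <<'E'
from workcell import r
import cv2,numpy as np
for n in("top","scene"):
    f=r.grab_frame(n); cv2.imwrite(f"pics/{n}0.png",f["frame"][:,:,::-1]); np.savez(f"{n}0.npz",**f)
    print(n,f["R"].round(3).tolist(),f["t"],f["mtx"].tolist())
print(r.sense())
E
```

```text
top [[0.005, -1.0, 0.01], [-0.988, -0.007, -0.156], [0.156, -0.009, -0.988]] [-0.00395557  0.5009409   1.53572474] [[501.80784052971745, 0.0, 274.6172840642052], [0.0, 501.80784052971745, 200.17225073426022], [0.0, 0.0, 1.0]]
scene [[0.559, 0.829, 0.007], [0.484, -0.32, -0.814], [-0.673, 0.459, -0.58]] [-0.28931213 -0.191893    1.64619994] [[450.93826522385694, 0.0, 277.67252760972605], [0.0, 450.93826522385694, 214.59297357947793], [0.0, 0.0, 1.0]]
{'time_s': 0.1, 'joint_pos': array([-1.28800114e+00,  2.87120997e-01,  1.57803867e+00, -1.84076732e-05,
        1.27860794e+00, -1.50007561e-01]), 'qd': array([ 0.00010286, -0.00144519, -0.00280519, -0.00133403, -0.00036981,
       -0.00202001]), 'tau': array([ 6.97226569e-04, -4.07297945e+01, -2.93700063e+01, -1.42753374e-04,
        3.44039167e-03,  6.07063754e-06]), 'tool_pos': array([ 0.28295531, -0.61217012,  0.23005185]), 'orientation': array([-1.08449730e-03,  9.76675307e-01,  2.14718798e-01, -8.09402036e-05]), 'contact_force': array([-0.39665539,  0.97940638, -0.45432855]), 'moment': array([ 0.022561  ,  0.00250479, -0.00176231]), 'gripper_force': 0.0, 'gripper_width': 1.0038980875253578}
```

View pics/top0.png

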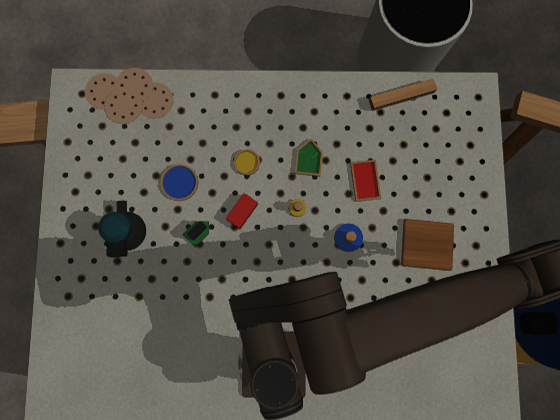

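View pics/scene0.png

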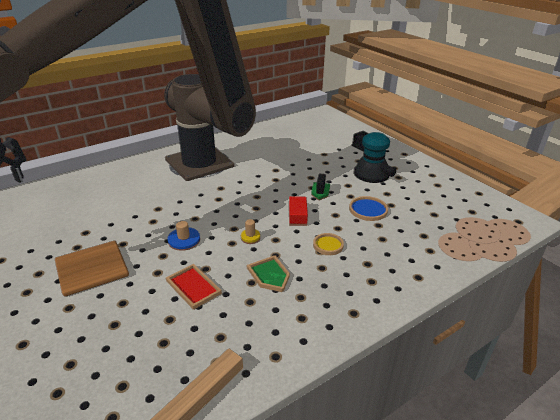

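The top view shows the cradles at blue (178,182), yellow (246,162), green (308,158) and red (365,180). The tools are at large (349,237), small (298,208), block (242,210) and pointed (198,232), and the sander and board are at (122,230) and (428,244). The scene view agrees.

```bash
cat > seg.py <<'E'
import cv2,numpy as np
H={"blue":(105,125),"yellow":(20,32),"green":(50,80),"red1":(0,6),"red2":(174,180)}
def cloud(f):
    z=f["z_map"].astype(float); v,u=np.indices(z.shape)
    K=f["mtx"]; P=np.stack([(u-K[0,2])/K[0,0]*z,(v-K[1,2])/K[1,1]*z,z],-1)
    return (P-f["t"])@f["R"]
def masks(f):
    h=cv2.cvtColor(f["frame"],cv2.COLOR_RGB2HSV); m={}
    for k,(a,b) in H.items():
        q=cv2.inRange(h,(a,120,50),(b,255,255)); k=k[:3]; m[k]=m.get(k,0)|q
    return m
def comps(f,minA=30):
    P=cloud(f)
    for k,m in masks(f).items():
        n,l,s,c=cv2.connectedComponentsWithStats(m)
        for i in range(1,n):
            if s[i,4]>=minA:
                q=P[(l==i)&(f["z_map"]>0)]
                if len(q): yield k,c[i],s[i,4],q
def report(f,minA=30):
    for k,c,a,q in comps(f,minA):
        zt=np.percentile(q[:,2],[5,50,95]); 
        t=q[abs(q[:,2]-zt[1])<.006]
        (x,y),(w,h),an=cv2.minAreaRect((t[:,:2]*1000).astype(np.float32))
        print(k,c.round(),a,"z",(zt*1000).round(1),"mean",(t[:,:2].mean(0)*1000).round(1),"rect",np.round([x,y,w,h,an],1))
E
python3 - <<'E'
import numpy as np
from seg import *
for n in("top","scene"):
    print(n); report(dict(np.load(n+"0.npz")))
f=dict(np.load("top0.npz"))
E
```

```text
top
blu [179. 182.] 798 z [-2.4  3.4  9.3] mean [564.3 307.7] rect [565.6 307.2 100.6 102.   46.4]
blu [348. 237.] 493 z [ 7.1 13.4 19.1] mean [ 387.2 -233.8] rect [ 388.4 -234.5   86.4   85.6   42.9]
yel [246. 162.] 378 z [-2.8  3.2  9.5] mean [632.5  91.4] rect [633.   90.8  69.6  68.5   0.8]
yel [297. 208.] 168 z [ 7.  13.4 23.7] mean [480.1 -72.5] rect [481.6 -73.2  52.8  52.3  11.7]
gre [308. 159.] 500 z [-3.   3.   9.5] mean [ 643.  -108.7] rect [ 649.2 -111.2   67.9   96.2   83.8]
gre [198. 234.] 173 z [ 7.5 13.6 18.9] mean [394.7 241.4] rect [404.5 240.9  54.8  81.5  46. ]
red [365. 180.] 747 z [-2.5  3.4  9. ] mean [ 575.  -294.5] rect [ 574.8 -294.5  115.    69.6    6.5]
red [242. 210.] 571 z [32.1 38.7 44.9] mean [467.3 103.2] rect [468.4 103.4  54.7  98.9  55.2]
scene
blu [368. 207.] 426 z [0.6 3.3 6.2] mean [561.2 311.7] rect [560.1 312.   98.7  92.   71.9]
blu [183. 239.] 407 z [ 7.8 13.1 16.1] mean [ 401.5 -239.1] rect [ 395.1 -237.4   88.7   84.4   68.1]
yel [302.  27.] 82 z [139.3 148.9 152.4] mean [-922.1 1150.7] rect [-931.  1146.2  152.2  204.4    8.7]
yel [268.  
[... 300 characters left out ...]
  7.653e+02  1.000e-01]
yel [31. 83.] 34 z [101.1 110.5 129.3] mean [-859.5 -381.3] rect [-859.6 -381.2   20.5   31.8   35.3]
yel [250. 237.] 160 z [ 5.7 12.8 16.4] mean [493.5 -77.6] rect [488.1 -74.8  52.   45.9  62.9]
yel [328. 243.] 288 z [0.9 3.7 6.5] mean [628.8  94.6] rect [628.1  95.2  68.7  60.6  72.7]
gre [320. 191.] 149 z [ 6.8 13.2 21.1] mean [413.3 237.8] rect [410.3 238.9  55.9  86.1  46.9]
gre [270. 273.] 552 z [1.1 3.7 6.1] mean [ 641.3 -108.1] rect [ 646.1 -107.7   67.2   96.7   86.3]
red [298. 210.] 497 z [10.6 38.5 41.7] mean [476.6  98.7] rect [473.1 102.5  53.1 103.4  54.8]
red [193. 285.] 820 z [1.2 3.8 6.1] mean [ 572.4 -291.6] rect [ 573.2 -291.3  114.3   67.3    6.9]
```

```bash
cat > go.py <<'E'
import sys,numpy as np
from scipy.spatial.transform import Rotation as Ro
from workcell import r
def go(x,y,z,close=None,full=False):
    """mm / deg (world angle of closing axis) -> row in tool axes; full: no half-turn folding"""
    s=r.sense(); q=s["orientation"]; R=Ro.from_quat([q[1],q[2],q[3],q[0]]).as_matrix()
    d=R.T@(np.array([x,y,z])-s["tool_pos"]*1000); c=np.degrees(np.arctan2(R[1,1],R[0,1])); t=0
    if close is not None:
        t=c-close; t=(t+180)%360-180 if full else (t+90)%180-90
    print("row",d.round(1),"yaw",round(t,1),"| tcp",(s["tool_pos"]*1000).round(1),"close",round(c,1),"q1,q6",s["joint_pos"][[0,5]].round(2),"tilt",np.degrees(np.arccos(-R[2,2])).round(2),"t",s["time_s"],"w",round(s["gripper_width"],3),"F",np.round(s["contact_force"],1))
if __name__=="__main__": go(*map(float,sys.argv[1:]))
E
python3 go.py 390 -236 200
```

```text
row [ 254.9 -296.5   30.8] yaw 0 | tcp [ 283.  -612.2  230.1] close -65.2 q1,q6 [-1.29 -0.15] tilt 0.12 t 0.1 w 1.004 F [-0.4  1.  -0.5]
```

Request:
send_rows --pt "30 -35 4 0" --pt "65 -75 9 0" --pt "105 -121 14 0" --pt "145 -168 19 0" --pt "185 -215 23 0" --pt "220 -256 27 0" --pt "245 -285 30 0" --pt "255 -296 30 0" --jaw 1 --force 50

```text
time_s: 1.1
tool_pos: [0.3904, -0.235, 0.2006]
orientation: [-0.001, 0.976, 0.216, -0.0]
contact_force: [-0.1, -0.3, 0.3]
gripper_width: 1.001
gripper_force: 0.0
```

```bash
cat > look.py <<'E'
import sys
from seg import *
from go import go
from workcell import r
f=r.grab_frame("wrist"); report(f,300)
P=cloud(f); z=P[...,2]; g=f["z_map"]>0
m=(g&(z>.048)&(z<.068)).astype(np.uint8)   # knob / handle tops
n,l,s,c=cv2.connectedComponentsWithStats(m)
for i in range(1,n):
    if s[i,4]>150:
        q=P[l==i]; print("top",c[i].round(),s[i,4],"z",(np.median(q[:,2])*1000).round(1),np.round(np.r_[cv2.minAreaRect((q[:,:2]*1000).astype(np.float32))[0],cv2.minAreaRect((q[:,:2]*1000).astype(np.float32))[1],cv2.minAreaRect((q[:,:2]*1000).astype(np.float32))[2]],1))
if len(sys.argv)>1: cv2.imwrite("pics/"+sys.argv[1],f["frame"][:,:,::-1])
go(0,0,0)
E
python3 look.py w1.png
```

```text
blu [275. 181.] 4458 z [12.3 13.7 14.9] mean [ 392.7 -232.7] rect [ 389.2 -234.1   87.1   87.3   11.7]
yel [161.  28.] 1655 z [11.9 13.5 19.9] mean [476.4 -82.5] rect [476.5 -79.6  37.2  55.2  46.8]
red [414.  46.] 7239 z [2.7 4.  5.4] mean [ 561.7 -297.2] rect [ 564.9 -295.6   94.2   68.5    7. ]
top [137.  10.] 759 z 56.9 [477.5 -76.5  15.9  26.9  30.4]
top [275. 195.] 1076 z 57.4 [ 388.5 -234.8   32.6   33.1   12.4]
row [-255.5 -377.2  201.3] yaw 0 | tcp [ 390.7 -234.7  200.9] close -65.1 q1,q6 [-0.76  0.37] tilt 0.08 t 1.15 w 1.0 F [-0.4  1.3 -0.9]
```

View pics/w1.png

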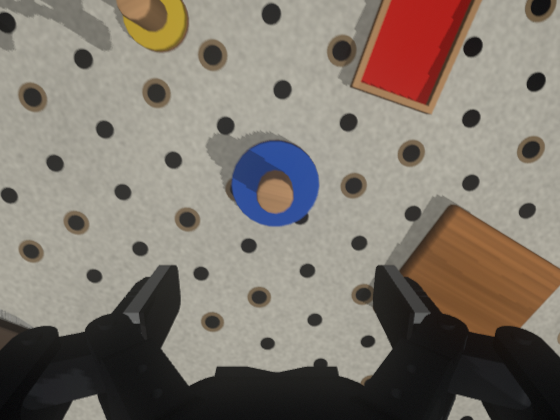

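The wrist view shows the large pad's knob at (275,195) and its disc around it, the board at lower right, and the fingers clear of everything.

```bash
python3 go.py 389 -234.5 18
```

```text
row [ -1.6  -0.7 182.9] yaw 0 | tcp [ 390.7 -234.7  200.9] close -65.1 q1,q6 [-0.76  0.37] tilt 0.08 t 1.15 w 1.0 F [-0.4  1.3 -0.9]
```

Request:
send_rows --pt "-1 -1 30 0" --pt "-1.5 -1 75 0" --pt "-1.5 -1 120 0" --pt "-1.5 -1 155 0" --pt "-1.5 -1 174 0" --pt "-1.5 -1 182 0" --pt "-1.5 -1 182 0"

```text
time_s: 2.02
tool_pos: [0.3886, -0.2375, 0.0192]
orientation: [-0.0, 0.977, 0.214, -0.0]
contact_force: [-0.0, -0.4, -1.0]
gripper_width: 0.998
gripper_force: 0.0
```

Request:
send_rows --pt "0 0 0 0" --pt "0 0 0 0" --pt "0 0 0 0" --pt "0 0 0 0" --pt "0 0 0 0" --pt "0 0 0 0" --jaw -1

```text
time_s: 2.78
tool_pos: [0.3889, -0.2368, 0.0201]
orientation: [-0.0, 0.977, 0.215, 0.0]
contact_force: [-1.2, 2.2, 6.3]
gripper_width: 0.381
gripper_force: 50.0
```

```bash
python3 go.py 564 307 90
```

```text
row [ 387.1 -420.3  -69.8] yaw 0 | tcp [ 388.9 -236.8   20.1] close -65.2 q1,q6 [-0.77  0.37] tilt 0.01 t 2.775 w 0.381 F [-1.2  2.2  6.3]
```

Request:
send_rows --pt "0 0 -25 0" --pt "8 -8 -70 0" --pt "30 -33 -105 0" --pt "60 -65 -125 0" --pt "97 -105 -130 0" --pt "135 -146 -130 0" --pt "174 -188 -130 0" --pt "212 -230 -130 0"

```text
time_s: 3.78
tool_pos: [0.4845, 0.0628, 0.1486]
orientation: [0.0, 0.977, 0.215, -0.0]
contact_force: [1.9, -0.6, -2.9]
gripper_width: 0.386
gripper_force: 50.2
```

Request:
send_rows --pt "38 -41 0 0" --pt "72 -79 0 0" --pt "98 -107 0 0" --pt "113 -123 0 0" --pt "118 -129 0 0" --pt "118 -129 0 0"

```text
time_s: 4.53
tool_pos: [0.5374, 0.2269, 0.1489]
orientation: [0.0, 0.977, 0.215, -0.001]
contact_force: [-0.3, -0.1, -2.6]
gripper_width: 0.391
gripper_force: 50.3
```

```bash
python3 look.py w2.png
```

```text
blu [238. 173.] 24504 z [  2.7   5.  143. ] mean [565.  308.2] rect [520.2 310.4 105.5 191.3  85.7]
yel [465. 162.] 5161 z [2.9 4.  5.2] mean [632.3  89.2] rect [631.1  88.9  69.7  69.9  54.9]
yel [519. 349.] 1073 z [ 6.6 13.7 15. ] mean [495.5 -63.7] rect [494.4 -67.6  31.3  54.8  19.3]
gre [176. 299.] 472 z [12.3 13.4 14.5] mean [405.7 271.3] rect [405.1 269.5  16.5  39.5  46.4]
red [387. 289.] 1745 z [11.8 37.8 40.7] mean [506.  101.9] rect [500.3  97.5  30.   40.5  55.1]
top [550. 387.] 310 z 55.2 [490.  -67.6  18.4  12.6  85.8]
row [-582.7  -19.4  149.6] yaw 0 | tcp [537.4 226.6 149. ] close -65.2 q1,q6 [0.23 1.36] tilt 0.06 t 4.575 w 0.387 F [-0.9  0.  -1.8]
```

View pics/w2.png

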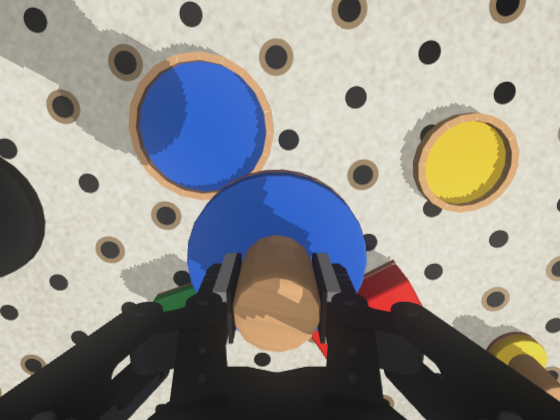

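The held pad hangs upright at (277,250), with the blue cradle's floor unobstructed at (200,125) and the yellow cradle at (465,162).

```bash
cat > fit.py <<'E'
from seg import *
def enc(q): 
    c,rad=cv2.minEnclosingCircle((q[:,:2]*1000).astype(np.float32)); return np.round([*c,rad],1)
def rim(P,c,ri,ro):
    d=np.hypot(P[...,0]*1000-c[0],P[...,1]*1000-c[1]); m=(d>ri-12)&(d<ro+12)&(abs(P[...,2]-.0115)<.0025)
    q=P[m]; return enc(q),len(q),(np.median(q[:,2])*1000).round(1)
E
python3 - <<'E'
from fit import *
from go import go
from workcell import r
f=r.grab_frame("wrist"); P=cloud(f)
b=masks(f)["blu"]>0; b&=f["z_map"]>0
fl=P[b&(abs(P[...,2]-.004)<.002)]; print("floor",enc(fl))
print("rim",rim(P,(565,308),53,59))
h=P[b&(P[...,2]>.06)]; z=np.median(h[:,2]); print("held z",z, "plane",np.linalg.lstsq(np.c_[h[:,:2]-h[:,:2].mean(0),np.ones(len(h))],h[:,2],rcond=None)[0]); print("held",enc(h[abs(h[:,2]-z)<.004]))
y=masks(f)["yel"]>0
print("yrim",rim(P,(632,90),36,42),enc(P[y&(abs(P[...,2]-.004)<.002)]))
c=rim(P,(565,308),53,59)[0]; go(*c[:2],60)
E
```

```text
floor [562.9 307.3  53.3]
rim (array([562.6, 307. ,  59.8]), 3135, np.float64(11.5))
held z 0.1423421817661938 plane [-0.01392274 -0.01267109  0.14232086]
held [538.  226.7  44.8]
yrim (array([631.1,  90.6,  43.1]), 2417, np.float64(11.9)) [569.1  32.7 119.8]
row [ 56.7 -62.7  89. ] yaw 0 | tcp [537.4 226.4 149.1] close -65.3 q1,q6 [0.22 1.36] tilt 0.05 t 4.625 w 0.387 F [ 0.4  0.3 -2.7]
```

Request:
send_rows --pt "14 -15 0 0" --pt "34 -38 15 0" --pt "50 -56 40 0" --pt "56 -62.5 68 0" --pt "56 -62.5 92 0" --pt "56 -62.5 108 0" --pt "56 -62.5 117 0" --pt "56 -62.5 121 0"

```text
time_s: 5.62
tool_pos: [0.5626, 0.3077, 0.0284]
orientation: [-0.0, 0.977, 0.215, 0.0]
contact_force: [0.3, -0.2, -2.5]
gripper_width: 0.383
gripper_force: 50.3
```

Request:
send_rows --pt "0 0 1 0" --pt "0 0 2 0" --pt "0 0 2.5 0"

```text
time_s: 6.0
tool_pos: [0.5627, 0.3078, 0.0264]
orientation: [-0.0, 0.977, 0.215, 0.001]
contact_force: [0.5, -0.5, -3.2]
gripper_width: 0.39
gripper_force: 50.3
```

```bash
python3 go.py 562.4 307 25
```

```text
row [-0.6  0.6  1.4] yaw 0 | tcp [562.7 307.8  26.4] close -65.2 q1,q6 [0.34 1.48] tilt 0.06 t 6.0 w 0.39 F [ 0.5 -0.5 -3.2]
```

Request:
send_rows --pt "0 0 1 0" --pt "0 0 2 0" --pt "0 0 2.5 0"

```text
time_s: 6.38
tool_pos: [0.5624, 0.3077, 0.0242]
orientation: [0.0, 0.977, 0.215, -0.0]
contact_force: [-2.9, -2.0, 5.4]
gripper_width: 0.391
gripper_force: 51.0
```

Request:
send_rows --pt "0 0 0 0" --pt "0 0 0 0" --pt "0 0 0 0" --pt "0 0 0 0" --jaw 1

```text
time_s: 6.88
tool_pos: [0.5624, 0.3078, 0.0233]
orientation: [-0.0, 0.977, 0.215, 0.0]
contact_force: [-0.0, -1.0, -0.0]
gripper_width: 0.997
gripper_force: 0.0
```

```bash
python3 go.py 450 200 230 46
```

```text
row [-147.2   50.7 -206.7] yaw 68.8 | tcp [562.4 307.8  23.3] close -65.2 q1,q6 [0.34 1.48] tilt 0.01 t 6.875 w 0.997 F [-0. -1. -0.]
```

```bash
python3 go.py 404 240 200 46
```

```text
row [-172.2   -4.9 -176.7] yaw 68.8 | tcp [562.4 307.8  23.3] close -65.2 q1,q6 [0.34 1.48] tilt 0.01 t 6.875 w 0.997 F [-0. -1. -0.]
```

Request:
send_rows --pt "0 0 -25 0" --pt "0 0 -70 0" --pt "-30 0 -120 9" --pt "-70 -3 -160 19" --pt "-110 -6 -180 29" --pt "-140 -8 -180 39" --pt "-160 -9 -180 49" --pt "-170 -9 -180 59"

```text
time_s: 7.88
tool_pos: [0.4032, 0.2443, 0.2034]
orientation: [-0.0, 0.955, -0.297, 0.0]
contact_force: [0.2, -0.5, -1.0]
gripper_width: 1.003
gripper_force: 0.0
```

```bash
python3 go.py 404 240 200 46; python3 look.py w3.png
```

```text
row [3.1 3.1 3.4] yaw 9.5 | tcp [403.2 244.3 203.4] close -124.5 q1,q6 [0.33 2.5 ] tilt 0.03 t 7.875 w 1.003 F [ 0.2 -0.5 -1. ]
blu [135.  80.] 6893 z [ 3.2 17.3 18.8] mean [558.7 301.2] rect [562.  306.2  87.1  89.1  70.8]
gre [292. 178.] 1007 z [12.4 13.6 14.8] mean [398.7 228.4] rect [396.  232.3  42.6  84.3  80.6]
gre [259. 187.] 478 z [12.5 13.5 14.8] mean [411.2 261.4] rect [412.  261.5  14.1  50.1  44.2]
red [369.  49.] 6556 z [35.2 39.7 41.1] mean [459.9 110.8] rect [458.4 110.7  54.5  75.2  55.5]
top [104.  81.] 1640 z 61.1 [562.3 307.   33.1  32.7  26.4]
top [278. 190.] 1702 z 57.3 [404.2 242.   24.   60.3  45.3]
top [ 69. 276.] 2858 z 57.3 [443.2 466.  108.   53.1  26.9]
row [-191.8  429.9  203.6] yaw 0 | tcp [402.6 244.1 203.3] close -124.7 q1,q6 [0.33 2.51] tilt 0.03 t 7.925 w 0.999 F [ 0.3  0.6 -0.1]
```

View pics/w3.png

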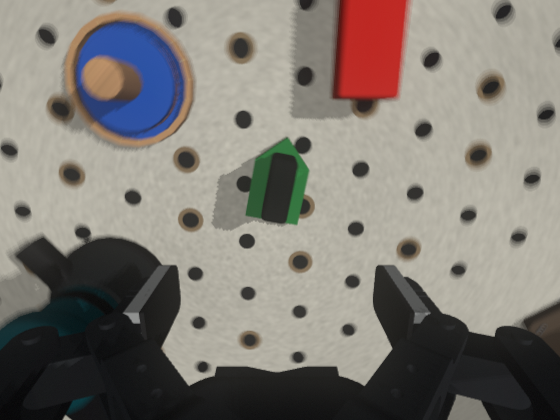

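The large pad sits in its cradle at (130,80). The pointed pad is at (278,185) with its point up and slightly right in the picture, which is about -45° in the world. The joint 6 range means I need the other half turn to grip it.

Request:
send_rows --pt "0.5 2 2 -10.5" --pt "0.5 2 5 -21" --pt "0.5 2 10 -31.5" --pt "0.5 2 20 -42" --pt "0.5 2 30 -52.5" --pt "0.5 2 40 -63" --pt "0.5 2 50 -73.5" --pt "0.5 2 60 -84"

```text
time_s: 8.93
tool_pos: [0.4038, 0.2427, 0.143]
orientation: [0.0, 0.905, 0.425, 0.0]
contact_force: [0.5, 0.8, -0.1]
gripper_width: 1.0
gripper_force: 0.0
```

Request:
send_rows --pt "0 0 5 -10.5" --pt "0 0 10 -21" --pt "0 0 15 -31.5" --pt "0 0 20 -42" --pt "0 0 25 -52.5" --pt "0 0 30 -63" --pt "0 0 35 -73.5" --pt "0 0 35 -84"

```text
time_s: 9.93
tool_pos: [0.4035, 0.2426, 0.1079]
orientation: [-0.0, 0.388, 0.921, -0.0]
contact_force: [0.1, 0.0, 0.9]
gripper_width: 1.0
gripper_force: 0.0
```

```bash
python3 go.py 404 242 18 45.3
```

```text
row [-0.8 -0.  89.9] yaw -1.0 | tcp [403.5 242.6 107.9] close 44.3 q1,q6 [ 0.33 -0.45] tilt 0.04 t 9.925 w 1.0 F [0.1 0.  0.9]
```

Request:
send_rows --pt "-0.8 0 20 -1" --pt "-0.8 0 45 -1" --pt "-0.8 0 67 -1" --pt "-0.8 0 82 -1" --pt "-0.8 0 89 -1" --pt "-0.8 0 90 -1"

```text
time_s: 10.68
tool_pos: [0.4042, 0.2421, 0.0182]
orientation: [-0.0, 0.384, 0.923, -0.0]
contact_force: [0.3, -0.0, -0.3]
gripper_width: 0.999
gripper_force: 0.0
```

Request:
send_rows --pt "0 0 0 0" --pt "0 0 0 0" --pt "0 0 0 0" --pt "0 0 0 0" --pt "0 0 0 0" --pt "0 0 0 0" --jaw -1

```text
time_s: 11.42
tool_pos: [0.4043, 0.2422, 0.0188]
orientation: [0.0, 0.384, 0.923, 0.0]
contact_force: [-1.6, -0.2, 4.1]
gripper_width: 0.278
gripper_force: 50.3
```

```bash
python3 go.py 600 -60 150 84
```

```text
row [-352.3  -74.1 -131.1] yaw -39.2 | tcp [404.3 242.2  18.8] close 44.8 q1,q6 [ 0.32 -0.46] tilt 0.03 t 11.425 w 0.278 F [-1.6 -0.2  4.1]
```

```bash
python3 go.py 740 -118 150 84
```

```text
row [-492.1  -15.6 -131.1] yaw -39.2 | tcp [404.3 242.2  18.8] close 44.8 q1,q6 [ 0.32 -0.46] tilt 0.03 t 11.425 w 0.278 F [-1.6 -0.2  4.1]
```

Request:
send_rows --pt "0 0 -25 0" --pt "-8 0 -70 0" --pt "-35 -1 -110 -3" --pt "-75 -2 -130 -9" --pt "-125 -4 -131 -16" --pt "-180 -6 -131 -23" --pt "-235 -8 -131 -29" --pt "-290 -10 -131 -34"

```text
time_s: 12.42
tool_pos: [0.6015, 0.0279, 0.1477]
orientation: [-0.001, 0.096, 0.995, 0.0]
contact_force: [0.5, 0.2, -2.7]
gripper_width: 0.275
gripper_force: 49.5
```

```bash
python3 go.py 740 -118 150 84
```

```text
row [-163.9 -116.7   -2.7] yaw -5.1 | tcp [601.5  27.9 147.7] close 78.9 q1,q6 [-0.12 -1.5 ] tilt 0.12 t 12.425 w 0.275 F [ 0.5  0.2 -2.7]
```

Request:
send_rows --pt "-42 -30 -2 -2" --pt "-82 -58 -2 -4" --pt "-118 -84 -2 -5" --pt "-145 -104 -2 -5" --pt "-160 -114 -2 -5" --pt "-164 -117 -2 -5" --pt "-164 -117 -2 -5"

```text
time_s: 13.3
tool_pos: [0.7387, -0.117, 0.1499]
orientation: [-0.001, 0.054, 0.999, 0.0]
contact_force: [-1.1, 0.9, -2.1]
gripper_width: 0.276
gripper_force: 49.5
```

```bash
python3 look.py w4.png
python3 - <<'E'
from fit import *
from workcell import r
f=r.grab_frame("wrist"); np.savez("w4.npz",**f)
E
```

```text
yel [523.  38.] 5444 z [2.1 3.3 4.6] mean [634.7  90.5] rect [637.1  90.2  63.6  59.3  83.9]
gre [272.  74.] 10076 z [2.4 3.7 4.9] mean [ 639.9 -109.9] rect [ 649.8 -111.1   71.1  105.5   84.3]
gre [276. 211.] 6235 z [143.8 144.8 145.8] mean [ 711.8 -114.2] rect [ 718.1 -114.8   55.5   42.6   84.1]
red [39. 46.] 6852 z [2.7 3.9 5.1] mean [ 598.5 -290.7] rect [ 595.9 -292.3   68.5   67.4    6.7]
row [746.6  36.3 151.8] yaw 0 | tcp [ 738.7 -116.6  150.3] close 83.8 q1,q6 [-0.29 -1.75] tilt 0.12 t 13.35 w 0.275 F [-0.1  0.2 -1.9]
```

View pics/w4.png

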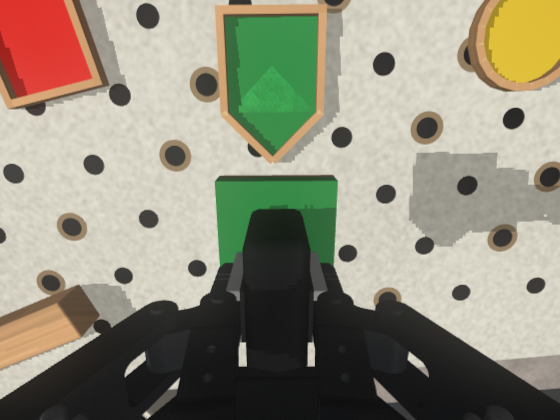

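The green cradle is at (272,80), with its point towards the held pad. The pad is level and aligned with it, its rear edge at row 178.

```bash
python3 go.py 646.8 -110.9 26 84.3
```

```text
row [ 91.9  -4.4 124.8] yaw -0.5 | tcp [ 738.8 -116.5  150.7] close 83.8 q1,q6 [-0.29 -1.76] tilt 0.08 t 13.4 w 0.274 F [-0.8 -0.9 -2.4]
```

Request:
send_rows --pt "15 -1 0 -0.5" --pt "42 -2 5 -0.5" --pt "68 -3 25 -0.5" --pt "86 -4 52 -0.5" --pt "92 -4.4 80 -0.5" --pt "92 -4.4 102 -0.5" --pt "92 -4.4 117 -0.5" --pt "92 -4.4 124 -0.5"

```text
time_s: 14.4
tool_pos: [0.6477, -0.1116, 0.0265]
orientation: [-0.0, 0.05, 0.999, 0.0]
contact_force: [-0.7, 0.3, -2.1]
gripper_width: 0.277
gripper_force: 49.5
```

Request:
send_rows --pt "0 0 1 0" --pt "0 0 2 0" --pt "0 0 3 0" --pt "0 0 3 0"

```text
time_s: 14.9
tool_pos: [0.6477, -0.1119, 0.0247]
orientation: [0.0, 0.05, 0.999, -0.0]
contact_force: [-1.2, 0.0, -2.1]
gripper_width: 0.272
gripper_force: 49.5
```

```bash
python3 go.py 646.8 -110.9 23 84.3
```

```text
row [1.  0.9 1.7] yaw -0.0 | tcp [ 647.7 -111.9   24.7] close 84.3 q1,q6 [-0.33 -1.8 ] tilt 0.04 t 14.9 w 0.272 F [-1.2  0.  -2.1]
```

Request:
send_rows --pt "0.5 0.5 1 0" --pt "0.5 0.5 2 0" --pt "0.5 0.5 2.5 0"

```text
time_s: 15.28
tool_pos: [0.6471, -0.1112, 0.0229]
orientation: [-0.0, 0.05, 0.999, 0.0]
contact_force: [-4.9, 0.4, 6.7]
gripper_width: 0.273
gripper_force: 50.4
```

Request:
send_rows --pt "0 0 0 0" --pt "0 0 0 0" --pt "0 0 0 0" --pt "0 0 0 0" --jaw 1

```text
time_s: 15.78
tool_pos: [0.6471, -0.1113, 0.0218]
orientation: [0.0, 0.05, 0.999, -0.0]
contact_force: [-0.2, 0.1, 0.4]
gripper_width: 1.004
gripper_force: 0.0
```

```bash
python3 go.py 485 -73 200
```

```text
row [ 165.1   22.  -178.3] yaw 0 | tcp [ 647.1 -111.3   21.8] close 84.3 q1,q6 [-0.32 -1.8 ] tilt 0.01 t 15.775 w 1.004 F [-0.2  0.1  0.4]
```

Request:
send_rows --pt "0 0 -25 0" --pt "0 0 -70 0" --pt "20 3 -115 0" --pt "60 8 -150 0" --pt "105 14 -170 0" --pt "140 19 -178 0" --pt "160 22 -178 0" --pt "165 22 -178 0"

```text
time_s: 16.77
tool_pos: [0.4843, -0.0727, 0.2]
orientation: [0.0, 0.05, 0.999, -0.0]
contact_force: [0.1, 0.1, 0.3]
gripper_width: 0.999
gripper_force: 0.0
```

```bash
python3 look.py; python3 go.py 482 -73 18
```

```text
yel [276. 175.] 1401 z [12.  13.8 15.2] mean [476. -72.] rect [481.9 -72.5  54.1  53.3  85. ]
yel [440. 286.] 1525 z [2.6 3.8 5.2] mean [626.2 102.6] rect [625.1 104.8  67.   41.7  36.6]
gre [260. 315.] 1864 z [ 3.7 17.9 19.1] mean [ 632.8 -108.6] rect [ 642.9 -111.2   55.4   75.    84.5]
red [462. 148.] 7897 z [15.  39.2 40.5] mean [466.4 102.6] rect [468.4 103.2  54.7  99.6  55.4]
red [ 87. 273.] 4781 z [3.1 4.3 5.5] mean [ 568.8 -297.9] rect [ 575.4 -296.   114.5   67.5    6.8]
top [277. 191.] 743 z 57.4 [482.5 -72.4  26.1  26.7  83.9]
top [255. 344.] 1141 z 61.6 [ 645.1 -111.1   24.1   56.4   84.8]
row [489.3  24.4 199.8] yaw 0 | tcp [484.4 -72.9 199.9] close 84.3 q1,q6 [-0.36 -1.83] tilt 0.02 t 16.825 w 0.999 F [ 0.5  0.1 -0.8]
row [  2.5  -0.4 181.9] yaw 0 | tcp [484.4 -72.9 199.9] close 84.3 q1,q6 [-0.36 -1.83] tilt 0.02 t 16.825 w 0.999 F [ 0.5  0.1 -0.8]
```

Pointed pad is seated (sole top 17.9, handle top 61.6). Small pad at (482.3, -72.5).

Request:
send_rows --pt "1 -0.5 30 0" --pt "2 -0.5 75 0" --pt "2 -0.5 120 0" --pt "2 -0.5 155 0" --pt "2 -0.5 174 0" --pt "2 -0.5 182 0" --pt "2 -0.5 182 0"

```text
time_s: 17.7
tool_pos: [0.4834, -0.0735, 0.0176]
orientation: [-0.0, 0.05, 0.999, 0.0]
contact_force: [0.4, -0.1, 0.3]
gripper_width: 1.001
gripper_force: 0.0
```

Request:
send_rows --pt "0 0 0 0" --pt "0 0 0 0" --pt "0 0 0 0" --pt "0 0 0 0" --pt "0 0 0 0" --pt "0 0 0 0" --pt "0 0 0 0" --jaw -1

```text
time_s: 18.58
tool_pos: [0.4837, -0.0735, 0.0186]
orientation: [0.001, 0.05, 0.999, -0.0]
contact_force: [-0.4, 0.3, 6.1]
gripper_width: 0.318
gripper_force: 49.2
```

```bash
python3 go.py 725 83 150
```

```text
row [-224.7  179.7 -131.2] yaw 0 | tcp [483.7 -73.5  18.6] close 84.3 q1,q6 [-0.36 -1.83] tilt 0.07 t 18.575 w 0.318 F [-0.4  0.3  6.1]
```

Request:
send_rows --pt "0 0 -25 0" --pt "-6 5 -70 0" --pt "-30 24 -110 0" --pt "-65 52 -130 0" --pt "-110 88 -131 0" --pt "-155 124 -131 0" --pt "-192 153 -131 0" --pt "-216 173 -131 0"

```text
time_s: 19.58
tool_pos: [0.7158, 0.0788, 0.1468]
orientation: [-0.001, 0.049, 0.999, -0.0]
contact_force: [-0.6, -0.5, -1.6]
gripper_width: 0.314
gripper_force: 49.4
```

Request:
send_rows --pt "-7 5 0 0" --pt "-9 7 0 0" --pt "-9 7 0 0"

```text
time_s: 19.95
tool_pos: [0.7239, 0.0828, 0.1484]
orientation: [-0.001, 0.05, 0.999, -0.0]
contact_force: [-0.5, 0.0, -1.7]
gripper_width: 0.313
gripper_force: 49.4
```

```bash
cat > held.py <<'E'
import sys
from fit import *
from go import go
from workcell import r
col,cx,cy,ri,ro=sys.argv[1],*map(float,sys.argv[2:6])
f=r.grab_frame("wrist"); P=cloud(f); b=(masks(f)[col]>0)&(f["z_map"]>0)
print("rim",rim(P,(cx,cy),ri,ro)); d=np.hypot(P[...,0]-cx/1000,P[...,1]-cy/1000)<.08
print("floor",enc(P[b&d&(abs(P[...,2]-.004)<.002)]))
h=P[b&(P[...,2]>.1)]; z=np.median(h[:,2]); h=h[abs(h[:,2]-z)<.004]
print("held z",z,enc(h),np.linalg.lstsq(np.c_[h[:,:2]-h[:,:2].mean(0),np.ones(len(h))],h[:,2],rcond=None)[0])
go(cx,cy,26)
E
python3 held.py yel 631.1 90.6 36 42
```

```text
rim (array([631.5,  91.1,  42.6]), 2672, np.float64(11.6))
floor [631.4  91.   36.4]
held z 0.14332145208752167 [720.5  83.4  27.2] [ 0.02714831 -0.00337503  0.14326603]
row [ 93.1  -1.4 122.7] yaw 0 | tcp [724.   82.7 148.7] close 84.3 q1,q6 [-0.03 -1.5 ] tilt 0.06 t 20.0 w 0.319 F [ 0.2  0.1 -1.3]
```

```bash
python3 go.py 633.2 90.6 25.5
```

```text
row [ 91.   -1.2 123.2] yaw 0 | tcp [724.   82.7 148.7] close 84.3 q1,q6 [-0.03 -1.5 ] tilt 0.06 t 20.0 w 0.319 F [ 0.2  0.1 -1.3]
```

Request:
send_rows --pt "15 0 0 0" --pt "42 -0.5 5 0" --pt "68 -1 25 0" --pt "86 -1.2 52 0" --pt "91 -1.2 80 0" --pt "91 -1.2 102 0" --pt "91 -1.2 117 0" --pt "91 -1.2 123 0"

```text
time_s: 21.0
tool_pos: [0.6341, 0.0911, 0.025]
orientation: [-0.0, 0.05, 0.999, -0.0]
contact_force: [0.3, -0.0, -1.1]
gripper_width: 0.318
gripper_force: 49.4
```

Request:
send_rows --pt "0 0 1 0" --pt "0 0 2 0" --pt "0 0 3 0" --pt "0 0 4 0" --pt "0 0 4 0"

```text
time_s: 21.62
tool_pos: [0.6346, 0.0914, 0.0227]
orientation: [0.0, 0.05, 0.999, 0.0]
contact_force: [-1.0, 0.6, 3.7]
gripper_width: 0.313
gripper_force: 49.7
```

```bash
python3 go.py 633.2 90.6 23
```

```text
row [ 1.3 -0.9 -0.3] yaw 0 | tcp [634.6  91.4  22.7] close 84.3 q1,q6 [-0.02 -1.49] tilt 0.05 t 21.625 w 0.313 F [-1.   0.6  3.7]
```

Request:
send_rows --pt "0 0 0.5 0" --pt "0 0 0.5 0" --pt "0 0 0.5 0" --pt "0 0 0.5 0" --pt "0 0 0.5 0" --jaw 1

```text
time_s: 22.25
tool_pos: [0.6341, 0.0913, 0.0213]
orientation: [0.0, 0.05, 0.999, 0.0]
contact_force: [-0.2, -0.5, -1.4]
gripper_width: 1.0
gripper_force: 0.0
```

```bash
python3 go.py 468.4 103.3 200 55.3
```

```text
row [ 166.1   -4.5 -178.7] yaw 29.0 | tcp [634.1  91.3  21.3] close 84.3 q1,q6 [-0.02 -1.49] tilt 0.0 t 22.25 w 1.0 F [-0.2 -0.5 -1.4]
```

Request:
send_rows --pt "0 0 -25 0" --pt "0 0 -70 0" --pt "20 0 -115 4" --pt "60 -2 -150 10" --pt "105 -3 -170 17" --pt "140 -4 -178 24" --pt "160 -4.5 -178 29" --pt "166 -4.5 -178 29"

```text
time_s: 23.25
tool_pos: [0.4677, 0.1035, 0.1995]
orientation: [0.0, 0.298, 0.955, 0.0]
contact_force: [0.6, 0.6, -0.7]
gripper_width: 0.999
gripper_force: 0.0
```

```bash
python3 look.py w5.png; python3 go.py 468.4 103.3 9 55.3
```

```text
blu [493. 141.] 6109 z [ 3.1 17.3 18.8] mean [554.9 301.3] rect [558.2 303.5  95.4  89.7  37.3]
yel [345. 299.] 1681 z [ 3.5 17.3 19. ] mean [623.8  93.1] rect [625.1  92.2  66.5  59.9  75.3]
red [277. 185.] 5920 z [38.  39.7 41. ] mean [466.4 105.2] rect [468.5 103.7  53.3  97.8  55.4]
red [ 80. 412.] 509 z [  3.6   4.7 263.5] mean [ 575.9 -282.7] rect [ 573.1 -279.4   54.1   33.5   55.7]
top [534. 151.] 1557 z 61.1 [562.5 306.8  33.1  33.    2.6]
top [359. 330.] 686 z 61.4 [632.7  91.6  26.9  26.6  39.6]
row [ 326.2 -350.8  199.3] yaw 0 | tcp [467.7 103.5 199.4] close 55.4 q1,q6 [ 0.01 -0.96] tilt 0.01 t 23.3 w 0.996 F [-0.4  0.3 -0.4]
row [ -0.7   0.2 190.4] yaw 0.1 | tcp [467.7 103.5 199.4] close 55.4 q1,q6 [ 0.01 -0.96] tilt 0.01 t 23.3 w 0.996 F [-0.4  0.3 -0.4]
```

View pics/w5.png

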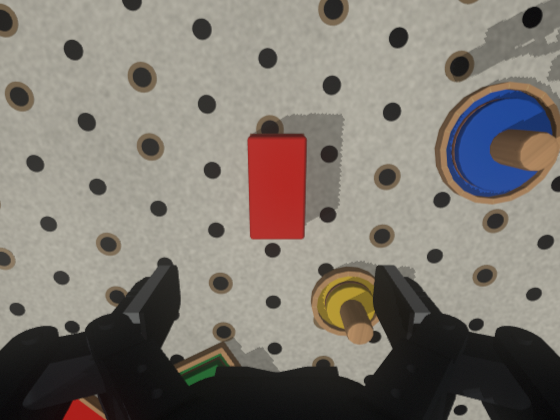

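The block is at (277,187), square to the jaws, and the small and large pads sit in their cradles at (350,300) and (500,145).

Request:
send_rows --pt "0 0 30 0" --pt "-0.7 0 80 0" --pt "-0.7 0 125 0" --pt "-0.7 0 160 0" --pt "-0.7 0 180 0" --pt "-0.7 0 189 0" --pt "-0.7 0 189 0"

```text
time_s: 24.18
tool_pos: [0.4693, 0.1029, 0.0099]
orientation: [-0.0, 0.298, 0.955, -0.0]
contact_force: [0.2, -1.1, -0.6]
gripper_width: 1.001
gripper_force: 0.0
```

Request:
send_rows --pt "0 0 0 0" --pt "0 0 0 0" --pt "0 0 0 0" --pt "0 0 0 0" --pt "0 0 0 0" --pt "0 0 0 0" --jaw -1

```text
time_s: 24.92
tool_pos: [0.4703, 0.103, 0.0116]
orientation: [0.001, 0.298, 0.955, 0.0]
contact_force: [-0.6, -0.5, 6.4]
gripper_width: 0.618
gripper_force: 54.8
```

```bash
python3 go.py 674 -284 150 96.7
```

```text
row [-388.  -202.1 -137.8] yaw -41.4 | tcp [470.3 103.   11.6] close 55.3 q1,q6 [ 0.   -0.96] tilt 0.14 t 24.925 w 0.618 F [-0.6 -0.5  6.4]
```

Request:
send_rows --pt "0 0 -25 0" --pt "0 0 -75 0" --pt "-20 -10 -115 -3" --pt "-55 -29 -137 -9" --pt "-105 -55 -138 -16" --pt "-155 -81 -138 -23" --pt "-205 -107 -138 -30" --pt "-255 -133 -138 -36"

```text
time_s: 25.92
tool_pos: [0.603, -0.153, 0.1475]
orientation: [-0.001, -0.013, 1.0, 0.0]
contact_force: [-0.1, 0.8, -0.4]
gripper_width: 0.625
gripper_force: 53.9
```

```bash
python3 go.py 695 -281 150 96.7
```

```text
row [ -88.6 -130.4   -2.7] yaw -5.2 | tcp [ 603.  -153.   147.5] close 91.5 q1,q6 [-0.41 -2.01] tilt 0.08 t 25.925 w 0.625 F [-0.1  0.8 -0.4]
```

Request:
send_rows --pt "-28 -41 -2 -3" --pt "-55 -81 -2 -5" --pt "-76 -112 -2 -5" --pt "-86 -126 -2 -5" --pt "-88 -130 -2 -5" --pt "-88 -130 -2 -5"

```text
time_s: 26.68
tool_pos: [0.6933, -0.279, 0.1494]
orientation: [-0.001, -0.055, 0.998, 0.001]
contact_force: [-0.7, 0.0, -0.6]
gripper_width: 0.626
gripper_force: 53.9
```

```bash
python3 look.py w6.png
```

```text
gre [473. 145.] 4279 z [ 2.8 16.9 18.4] mean [ 635.1 -122.9] rect [ 649.3 -112.6   56.9   88.2   83. ]
red [275.  60.] 10743 z [2.4 3.7 4.9] mean [ 584.2 -292.1] rect [ 586.2 -291.7   91.1   70.3    6.9]
red [276. 262.] 28320 z [172.5 177.3 178.3] mean [ 679.3 -280.5] rect [ 685.5 -280.    87.4   55.1    7.2]
top [513. 173.] 3556 z 60.8 [ 647.8 -111.9   24.9   60.    85.3]
row [658.3 353.1 150.8] yaw 0 | tcp [ 693.3 -278.7  149.7] close 96.3 q1,q6 [-0.52 -2.2 ] tilt 0.09 t 26.725 w 0.619 F [-0.4  0.1 -1.8]
```

View pics/w6.png

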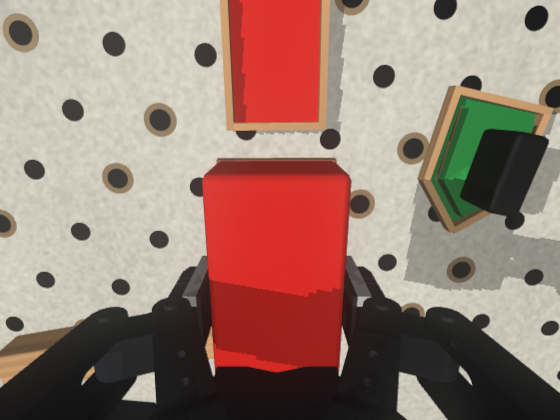

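The red cradle is straight ahead at (275,60) and the held block is aligned with it, its front edge at row 165. The seated pointed pad is at (490,160).

```bash
python3 go.py 576 -293.5 19 96.8
```

```text
row [118.1  -2.  130.8] yaw -0.5 | tcp [ 693.3 -278.7  149.7] close 96.3 q1,q6 [-0.52 -2.2 ] tilt 0.09 t 26.725 w 0.619 F [-0.4  0.1 -1.8]
```

Request:
send_rows --pt "20 0 0 -0.5" --pt "55 -1 5 -0.5" --pt "88 -1.5 25 -0.5" --pt "110 -2 55 -0.5" --pt "118 -2 85 -0.5" --pt "118 -2 108 -0.5" --pt "118 -2 123 -0.5" --pt "118 -2 130 -0.5"

```text
time_s: 27.72
tool_pos: [0.5767, -0.2938, 0.0198]
orientation: [-0.0, -0.06, 0.998, 0.0]
contact_force: [0.2, -0.4, -0.6]
gripper_width: 0.624
gripper_force: 53.9
```

Request:
send_rows --pt "0 0 1 0" --pt "0 0 2 0" --pt "0 0 3 0" --pt "0 0 3 0"

```text
time_s: 28.22
tool_pos: [0.577, -0.2947, 0.0177]
orientation: [0.0, -0.059, 0.998, -0.0]
contact_force: [0.5, 0.6, -1.1]
gripper_width: 0.622
gripper_force: 53.9
```

```bash
python3 go.py 576 -293.5 16 96.8
```

```text
row [0.9 1.3 1.7] yaw -0.0 | tcp [ 577.  -294.7   17.7] close 96.8 q1,q6 [-0.63 -2.32] tilt 0.04 t 28.225 w 0.622 F [ 0.5  0.6 -1.1]
```

Request:
send_rows --pt "0.5 0.5 1 0" --pt "0.5 0.5 2 0" --pt "0.5 0.5 2.5 0" --pt "0.5 0.5 2.5 0"

```text
time_s: 28.72
tool_pos: [0.5763, -0.2941, 0.0157]
orientation: [-0.0, -0.059, 0.998, 0.0]
contact_force: [-3.5, 2.0, 5.4]
gripper_width: 0.625
gripper_force: 54.7
```

```bash
python3 go.py 576 -293.5 16 96.8
```

```text
row [ 0.2  0.6 -0.3] yaw 0.0 | tcp [ 576.3 -294.1   15.7] close 96.8 q1,q6 [-0.63 -2.32] tilt 0.03 t 28.725 w 0.625 F [-3.5  2.   5.4]
```

Seated; release, rise, and check from above.

Request:
send_rows --pt "0 0 0 0" --pt "0 0 0 0" --pt "0 0 0 0" --pt "0 0 0 0" --pt "0 0 0 0" --jaw 1

```text
time_s: 29.35
tool_pos: [0.5763, -0.294, 0.0148]
orientation: [0.0, -0.059, 0.998, -0.0]
contact_force: [0.1, -0.6, 0.8]
gripper_width: 1.003
gripper_force: 0.0
```

Request:
send_rows --pt "0 0 -20 0" --pt "0 0 -60 0" --pt "-10 0 -110 0" --pt "-20 0 -160 0" --pt "-25 0 -190 0" --pt "-25 0 -200 0" --pt "-25 0 -200 0"

```text
time_s: 30.22
tool_pos: [0.601, -0.2911, 0.2156]
orientation: [0.0, -0.059, 0.998, -0.0]
contact_force: [0.2, 0.2, -0.7]
gripper_width: 0.999
gripper_force: 0.0
```

```bash
python3 look.py w7.png
python3 - <<'E'
from seg import *
from workcell import r
f=r.grab_frame("top"); cv2.imwrite("pics/top1.png",f["frame"][:,:,::-1]); report(f)
E
```

```text
gre [428. 226.] 2192 z [ 2.9 17.1 18.6] mean [ 632.8 -120.7] rect [ 648.6 -112.    56.3   85.5   84.8]
red [278. 151.] 7437 z [ 3.2 43.4 44.8] mean [ 572.5 -294.6] rect [ 574.8 -294.4   97.1   54.1    6.9]
top [450. 254.] 1721 z 60.9 [ 647.3 -112.    24.6   59.7   85.5]
row [561.5 359.5 214.9] yaw 0 | tcp [ 600.4 -290.8  213.8] close 96.8 q1,q6 [-0.6  -2.29] tilt 0.1 t 30.275 w 1.001 F [ 0.1 -0.4 -0. ]
blu [179. 182.] 655 z [ 0.  15.4 23.1] mean [560.1 306.7] rect [560.4 305.8  94.7  86.6  24.5]
yel [247. 162.] 302 z [-0.4 11.8 22.6] mean [630.1  89.1] rect [633.6  91.1  64.5  71.3  24.1]
gre [308. 161.] 283 z [-0.4 15.3 23.3] mean [ 634.5 -110.8] rect [ 640.9 -109.    60.7   77.    80.9]
```

View pics/w7.png

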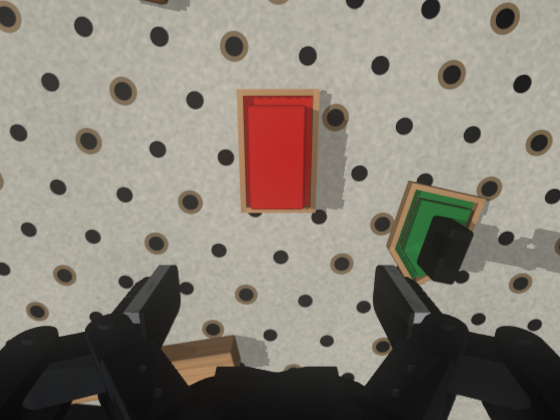

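View pics/top1.png

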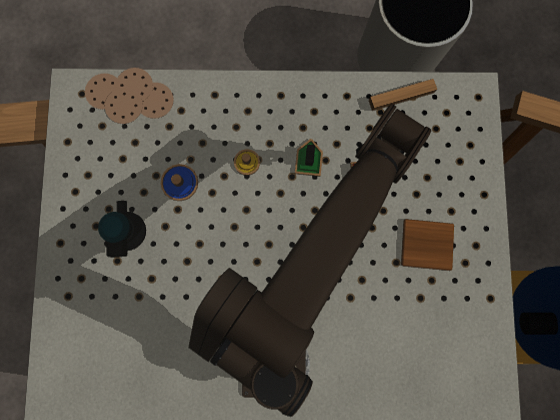

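The block lies flat in the red cradle at (277,150), top at 43.4 mm and centred to about 1 mm. The other three tools are seated, and the sander and board are unmoved.

```bash
python3 -c "
from workcell import r
print(r.finish_job())"
```

```text
the job is handed in; nothing more can be done
None
```

All four sanding tools were lowered into their matching cradles and released, with the sander and board left in place. I handed the job in at about 30 s of the 104 s limit, and it returned no verdict.

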